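# Turn a spindle over in a V-block and lay it in the cradle

## Robot

A 7-joint arm with a two-finger parallel gripper is mounted at the origin on a cart in front of the work surface, level with it; the furniture and walls round the work are solid. World frame = base frame: x ahead of the robot, y to its left, z up, the work surface at z = 0. Lengths are in mm, angles in rad, forces in N, time in s.
With the tool pointing down it reaches from about 400 to 875 mm from the base axis. Payload 4.4 kg.
Tool frame: the origin (TCP) lies on the centre line of the jaws, within the pads' length; the fingertips stand 25 mm ahead of it and the grasp point (between the pads) lies 6 mm ahead of it (ctrl.finger_overhang is the distance from the TCP to the fingertips, in mm); z points along the fingers, y is the line along which they close (so a half turn about z gives the same grasp; the last joint's range is limited). The gripper opens to 85 mm and grips with 20 to 120 N. Pads are 22 mm wide; open, the fingers measure 114 mm over their backs; the gripper's body (76 mm by 85 mm) begins 54 mm behind the grasp point. The pads swing forward as they close: fully open they stand 13 mm farther back than shut.
Start: joints at [1.271, 0.628, 0.038, 1.517, -0.027, 0.996, -0.02], TCP at [150.616, -632.323, 256.313] pointing down, gripper open.
Joint ranges: [-3.06, 3.06], [-0.37, 2.12], [-1.25, 1.32], [0.18, 2.47], [-1.1, 4.24], [0.23, 1.98], [-2.94, 2.94]. Speed limits (rad/s): [2.57, 2.57, 3.14, 3.14, 3.14, 3.14, 3.14].

## Interface

Orientations are given as [roll, pitch, yaw] about the fixed x, y, z axes, in that order (R = Rz(yaw) Ry(pitch) Rx(roll)).
In Python, from cell import ctrl gives the robot as it stands. The module is installed in compiled form; this text tells all that it offers.
- The arm moves only by the tool play_rows, never from a script. Its argument "targets" is a list of rows, each a list of 5 numbers: the closure, from 0 (fully open) to 1 (shut), then the shift along the tool's x, y, z in cm, then the turn about the tool's z in degrees. In form: [[gripper, dx, dy, dz, spin], ...]. A call has 1 to 10 rows; each row is the pose to reach, as a shift and turn from the pose commanded when the call began, along the tool's axes at that moment; what a row does not reach only later rows make up. A row lasts 1/10 s, in which the tool goes at most 50 mm and 8.59 degrees, less where a joint would pass 70% of its speed; a pose out of reach is approached as far as the arm can. A call with a gripper value outside its range is refused whole. The fingers move at their own pace and stop on an object; the grip force is fixed at half the most. Time passes only in rows, so rows that repeat a pose let the fingers close. It gives the time, the measured TCP pose, the force, the opening and the grip force at its end, in the units of the state.
- ctrl.read_state(): the state, without advancing time (a new reading comes with each control period).
- ctrl.get_image(name): name is "side" or "top" or "wrist"; returns (picture, depth): 384x512x3 uint8, red, green, blue; 384x512 float32, mm along the optical axis (not along the pixel's ray), 0 where there is no reading.
- ctrl.calibration(name): a dict with "vfov" (degrees; the focal length in pixels is half the picture's height over the tangent of half this angle, whatever the lens; pixels are square), "cx", "cy" (the principal point, pixels), "k1" (the pictures are not rectified: a ray, as slopes to the right and down, at radius r is drawn at 1 + k1 r^2 times it, then the intrinsics apply), "extrinsics" (4x4, takes a point from camera to world coordinates); the wrist camera has in their place "mount" (4x4, takes a point from camera to tool coordinates, whose origin is the TCP and whose axes are the flange's). Camera axes: x right, y down, z forward; pixel columns grow to the right and rows downward; lengths in mm; the calibration is good to about 2 mm. A picture is of the moment at which its call begins: read the wrist's pose just before it. calibration takes no time and is no camera call.
- ctrl.finish_job(): hands the job in; it is judged then, once.
Trained networks look in the newest picture that a camera, given by its name, has taken for a name from the list of things; names that differ only in an ending like _2 or _b are one class to them, and where a whole thing is asked for, a point or a joint stands for the part that bears it (a point fixed in the world has none). Each returns a list of dicts, best first, with "confidence" (0 to 1); they miss things now and then, are a little off and sometimes report something else, mostly with a low value. They report only what shows in the picture. A call takes as long as a camera call. They do not tell look-alikes from the thing itself.
- ctrl.search_frame(camera, name): "bbox" ([left, top, right, bottom] in pixels, round what is visible of it).
- ctrl.trace(camera, name): "pixels" (384x512 bool, what is visible of it) and "bbox" ([left, top, right, bottom] in pixels, round what is visible of it).
The state is a dict: "clock": time; "qpos": joint angles; "qd": joint speeds; "tau": joint torques, N m; "eef_pos": TCP position; "tool_rot": TCP orientation; "force": force on the tool from outside, world axes, zero at the start; "torque": the same for the moment, N m; "width": finger opening in mm; "gripper_force": force on a finger pad.
Only numpy, scipy, OpenCV 4.12 (cv2) and the standard library are available. Lean on these libraries where they do the work, as an engineer would, in place of code of your own. Each camera call takes 0.05 s, during which the arm holds its last target. There are 200 camera calls.

## Task

Lift the longest of the three upright wooden rods (the spindle) by its top end out of the stand and lay it down in the groove of the metal V-block, its thin tenon toward the end stop, push it along the groove until the tenon is right up against the stop, and let go. Then take it across its middle, at the slot of the V-block, lift it out level and lay it in the wooden cradle with the tenon in the narrow saddle and the thick body in the wide saddle, and let go. The other two rods stay standing in their holes.

Things in the scene. Friction and masses are not known exactly. Their poses are not given: they have to be found in the camera images.
- spindle: Longest of three pale round wooden rods, 190 mm: body 20 mm diameter, 160 mm long; at the lower end a thin tenon 14 mm diameter, 30 mm long (hidden in the hole at first). About 0.09 kg. Origin: centre of the tenon's end face; z axis along the rod from tenon to thick end. Starts upright in a hole of the stand, tenon tip 10 mm above the table, top at 200 mm.
- spindle_center (a point): Point on the spindle's axis 102 mm from the tenon's tip, about its centre of mass.
- spindle_top (a point): Centre of the spindle's thick end face, 190 mm from the tenon's tip.
- rod_mid: Plain round wooden rod, 20 mm diameter, 150 mm long, upright in another hole of the stand (top at 160 mm). Origin: centre of its lower end. Leave it there.
- rod_short: Plain round wooden rod, 20 mm diameter, 115 mm long, upright in the third hole (top at 125 mm). Origin: centre of its lower end. Leave it there.
- rod_stand: Fixed dark wooden block 64 (x) x 180 (y) x 54 mm high with three blind vertical holes, 22 mm diameter and 44 mm deep, in a row along its y axis, 60 mm apart. Origin: centre of its underside on the table; x and y along its edges.
- v_block: Fixed aluminium V-block 150 x 62 mm; its 90-degree groove runs along its x axis, groove bottom at z = 36 mm, top at 53 mm. Near piece x = -71 to -46 mm, far piece 4 to 70 mm; the slot between is open down to z = 14 mm for fingers. A steel stop plate 8 mm thick, 50 wide, top at 58 mm, closes the +x end. Origin: on the table under the groove's centre line.
- v_stop (a point): Centre point on the inner face of the V-block's stop (x = 70 mm), 50 mm high: the axis height of a spindle lying in the groove. The tenon's tip belongs here. The thick end then sticks out 49 mm beyond the near end of the block (end face at v_block x = -120 mm). Axes as v_block.
- cradle: Fixed wooden cradle: base plate 205 (x) x 80 (y) x 14 mm with two upright saddles, 60 mm wide, tops at z = 58 mm, each with a 90-degree V notch along the cradle's x. Wide saddle (deep notch, for the 20 mm body) x = -66 to -46 mm; narrow saddle (shallow notch, for the 14 mm tenon) x = 72 to 88 mm. Origin: centre of the underside, on the table.
- saddle_wide (a point): Point over the middle of the wide saddle (cradle x = -56 mm) at the axis height (55 mm) of a laid spindle.
- saddle_narrow (a point): Point over the middle of the narrow saddle (cradle x = 80 mm) at the axis height (55 mm) of a laid, level spindle. The thick body's shoulder stays between the saddles, so the tenon's tip belongs at about cradle x = 95 mm (79 to 102 mm fits).
Things that resemble listed ones, but are neither listed nor needed, are in the scene too. What is shaped like the v_block but green or orange is not meant.

How it is judged (in metres and radians):
On the way, in this order (a step that is already met when the one before it is completed fails the run):
1. the spindle lies in the V-block's groove with its tenon against the stop (gap under 4 mm), let go and at rest (x of spindle in the frame of v_stop above -0.004 m and distance between spindle and v_stop below 0.006 m and angle between the z axis of spindle and the x axis of v_block, either way round below 0.05 rad and contact force between the fingers and spindle below 0.1 N and linear speed of spindle below 0.02 m/s), for 0.2 s.
2. the spindle is lifted level out of the V-block, gripped across its middle (grasp within 40 mm of its centre, within 20 degrees of level, its centre 40 mm above where it lay) (distance between the grasp point and spindle_center below 0.04 m and contact force between the fingers and spindle above 1 N and angle between spindle's own z axis and vertical between 1.22 and 1.92 rad and height (world z) of spindle_center above 0.09 m), for 0.1 s.
At the end, for the whole second after the job is handed in: The spindle lies at rest and released in the cradle, level (both ends' axis 52 to 58 mm above the table) and along the cradle (within 3 degrees), its tenon in the narrow saddle (tip 77 to 103 mm from the cradle's centre), its body in the wide saddle (height (world z) of spindle between 0.052 and 0.058 m and height (world z) of spindle_top between 0.052 and 0.058 m and x of spindle in the frame of cradle between 0.077 and 0.1035 m and angle between the z axis of spindle and the x axis of cradle, either way round below 0.05 rad and linear speed of spindle below 0.02 m/s and contact force between the fingers and spindle below 0.1 N); the robot touches nothing.
It fails at once if one of the other two rods is moved out of its hole (by more than 30 mm) (distance of any of rod_mid, rod_short from where it was at the start of the episode above 0.03 m).
It also fails if it takes over 72 s, if anything falls off the work surface, if the arm or the gripper's body presses on something with over 40 N, if the wrist force passes 120 N, or if a joint passes its speed limit or range.

## Working session

There is one attempt and no reset: what is moved stays moved. The work goes in short steps, Python scripts to look and compute and a tool call to move; the robot and the scene stay as the last step left them, time stands still between calls to the robot, and variables do not carry over. Pictures are saved under pics/ and viewed, at most 11 in all, crops included, and the job is handed in when it is done.

Besides the shell and the picture viewer there is one more tool, called after "Call:" as a command line: name --pt "numbers of a row" for each row, then --argument value for the rest. play_rows: Moves the arm, as the interface text tells. Its arguments: {"type":"object","properties":{"targets":{"type":"array"}},"required":["targets"]}

```bash
mkdir -p pics
cat > h.py <<'E'
import numpy as np, cv2
from cell import ctrl
from scipy.spatial.transform import Rotation as R
def T_tool(s):
    T=np.eye(4);T[:3,:3]=R.from_euler('xyz',s['tool_rot']).as_matrix();T[:3,3]=s['eef_pos'];return T
def cam(name,s=None):
    c=ctrl.calibration(name)
    E=np.array(c['extrinsics']) if 'extrinsics' in c else T_tool(s)@np.array(c['mount'])
    f=192/np.tan(np.radians(c['vfov'])/2)
    return E,f,c['cx'],c['cy'],c['k1']
def rays(C,uv):
    E,f,cx,cy,k=C
    d=(np.atleast_2d(uv).astype(float)-[cx,cy])/f; u=d.copy()
    for _ in range(8): u=d/(1+k*(u**2).sum(1,keepdims=True))
    return u
def world(C,uv,z):
    u=rays(C,uv); z=np.asarray(z,float).reshape(-1,1)
    p=np.c_[u*z,z*np.ones((len(u),1))]
    return p@C[0][:3,:3].T+C[0][:3,3]
def onplane(C,uv,h):
    u=rays(C,uv); d=np.c_[u,np.ones(len(u))]@C[0][:3,:3].T; o=C[0][:3,3]
    return o+d*((h-o[2])/d[:,2])[:,None]
def proj(C,P):
    E,f,cx,cy,k=C
    p=(np.atleast_2d(P)-E[:3,3])@E[:3,:3]; u=p[:,:2]/p[:,2:]
    return u*(1+k*(u**2).sum(1,keepdims=True))*f+[cx,cy]
def cloud(C,depth):
    v,u=np.nonzero(depth>0); return np.c_[u,v],world(C,np.c_[u,v],depth[v,u])
E
python3 - <<'E'
from h import *
ims=[]
s=ctrl.read_state();print(s)
for n in ['side','top']:
    im,d=ctrl.get_image(n);ims.append(im);np.save(n+'.npy',d);cv2.imwrite(n+'.png',im[...,::-1])
    for t in ['spindle','rod_mid','rod_short','rod_stand','v_block','cradle']:
        print(n,t,[(np.round(r['bbox']).tolist(),round(r['confidence'],2)) for r in ctrl.search_frame(n,t)])
for n in ['side','top']: print(n, np.round(cam(n)[0],2).tolist(), cam(n)[1:])
print(ctrl.calibration('wrist'))
cv2.imwrite('pics/a.png',cv2.resize(np.hstack(ims),(800,300),interpolation=cv2.INTER_AREA)[...,::-1])
cv2.imwrite('pics/b.png',cv2.resize(ims[1],(800,600))[...,::-1])
E
```

```text
{'clock': 0.0, 'qpos': array([ 1.27121376,  0.62933264,  0.03842573,  1.51836917, -0.02697642,
        0.99631923, -0.02000937]), 'qd': array([ 0.00120162, -0.00044691,  0.00028273, -0.00139084, -0.00058804,
        0.00204734,  0.00011914]), 'tau': array([ 7.02020734e-04, -5.63396001e+01,  1.22554097e+00, -1.93445402e+01,
        1.07598701e-02,  1.04087600e-02, -2.11143146e-06]), 'eef_pos': array([ 150.47431996, -631.74228904,  255.39713374]), 'tool_rot': array([-3.13968217e+00,  3.49839322e-05,  2.33799157e-01]), 'force': array([0.03112042, 0.40313455, 0.12970004]), 'torque': array([-0.00687408, -0.02694676, -0.04604865]), 'gripper_force': 0.0, 'width': 85.25338176281358}
side spindle [([264.0, 196.0, 272.0, 261.0], 0.75)]
side rod_mid [([287.0, 198.0, 299.0, 240.0], 0.6)]
side rod_short [([280.0, 220.0, 283.0, 248.0], 0.52)]
side rod_stand [([249.0, 234.0, 306.0, 288.0], 0.65)]
side v_block [([216.0, 202.0, 264.0, 230.0], 0.9), ([270.0, 192.0, 318.0, 218.0], 0.64), ([179.0, 278.0, 253.0, 324.0], 0.63)]
side cradle [([264.0, 173.0, 318.0, 196.0], 0.82)]
top spindle [([170.0, 218.0
[... 611 characters left out ...]
5550466113, -0.13200782384802712)
top [[0.02, -1.0, 0.07, 527.79], [-1.0, -0.02, 0.0, 73.84], [-0.0, -0.07, -1.0, 1079.71], [0.0, 0.0, 0.0, 1.0]] (np.float64(353.94050332105536), 256.9577051524514, 189.04001127749697, -0.025006031024530573)
{'vfov': 67.14230719260318, 'cx': 253.14153155895514, 'cy': 194.26312793492409, 'k1': -0.061286513908708845, 'mount': array([[ 2.21860067e-04, -9.52224994e-01, -3.05397302e-01,
         7.82486391e+01],
       [ 9.99999132e-01, -1.85324718e-04,  1.30430328e-03,
         1.36244649e-01],
       [-1.29858785e-03, -3.05397327e-01,  9.52224126e-01,
        -1.17472909e+02],
       [ 0.00000000e+00,  0.00000000e+00,  0.00000000e+00,
         1.00000000e+00]])}
```

View pics/b.png

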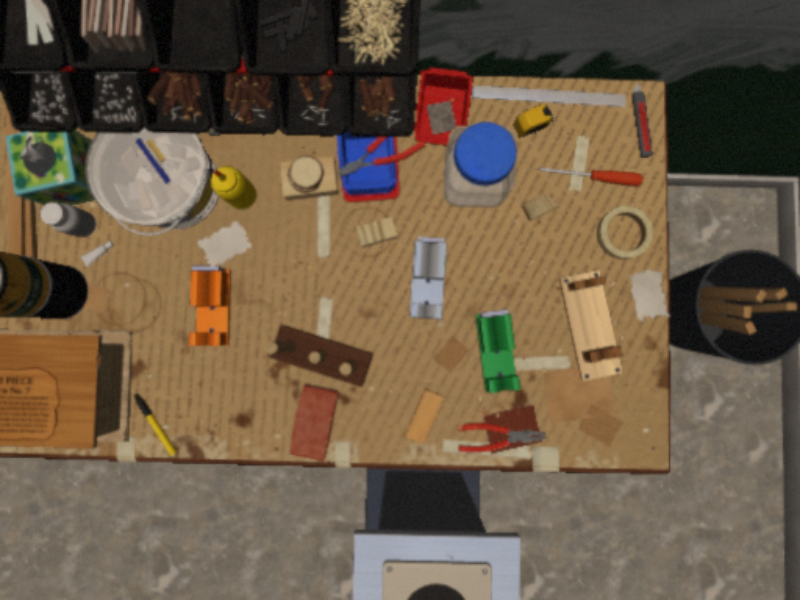

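View pics/a.png

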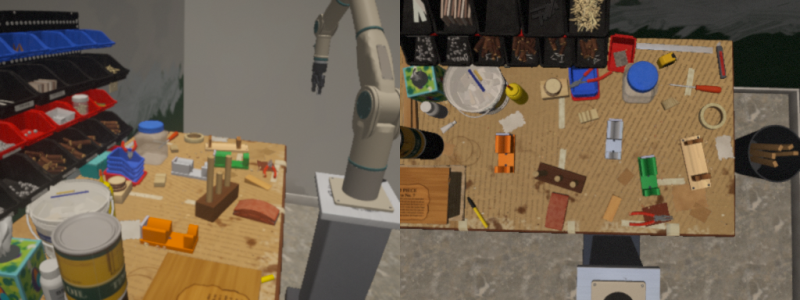

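Two views: the stand with its three rods is at top-px (~203,229) and the silver V-block at (273,179). The green block at (320,225) and the orange one at (133,195) are look-alikes. The cradle is at (378,208). Next I'll measure them with depth and enlarge the stand.

Run:
```python
from h import *
def box(n,b): 
    C=cam(n);uv,P=cloud(C,np.load(n+'.npy'));m=(uv[:,0]>=b[0])&(uv[:,0]<=b[2])&(uv[:,1]>=b[1])&(uv[:,1]<=b[3]);return uv[m],P[m]
# rods from both views: clusters of points higher than 70mm round stand
from scipy.cluster.hierarchy import fcluster,linkage
for n,b in [('top',(160,200,245,255)),('side',(245,170,310,292))]:
    uv,P=box(n,b);m=(P[:,2]>75)&(P[:,2]<230)&(P[:,0]>300)&(P[:,0]<700)
    uv,P=uv[m],P[m]
    l=fcluster(linkage(P[:,:2],'single'),15,'distance')
    for k in set(l):
        q=P[l==k]
        if len(q)>5: 
            t=q[:,2].max();print(n,len(q),'ztop',t.round(),'xy med',np.median(q,0).round(1),'px',uv[l==k].mean(0).round(), 'toppts',np.median(q[q[:,2]>t-6],0).round(1))
def rect(n,b,lo,hi):
    uv,P=box(n,b);q=P[(P[:,2]>lo)&(P[:,2]<hi)]
    r=cv2.minAreaRect(q[:,:2].astype(np.float32));print(n,b,len(q),np.round(cv2.boxPoints(r),1).tolist(),np.round(r[0],1),np.round(r[1],1),r[2], 'z',np.median(q[:,2]).round(1))
rect('top',(172,200,245,255),46,64)
rect('top',(255,145,292,212),25,75)
rect('top',(350,165,405,250),6,22)
rect('top',(350,165,405,250),35,75)
a=cv2.imread('side.png')[180:300,210:330];b=cv2.imread('top.png')[140:260,160:300]
cv2.imwrite('pics/c.png',np.hstack([cv2.resize(a,(370,370),interpolation=cv2.INTER_CUBIC),cv2.resize(b,(430,370),interpolation=cv2.INTER_CUBIC)]))
```

```text
top 115 ztop 203.0 xy med [506.3 276.2 190.1] px [178. 221.] toppts [505.9 281.5 199.9]
top 65 ztop 164.0 xy med [471.5 166.5 157.7] px [222. 236.] toppts [471.5 167.3 160.1]
top 50 ztop 128.0 xy med [489.2 222.6 123.2] px [202. 228.] toppts [487.  223.  123.9]
side 250 ztop 161.0 xy med [472.3 175.9 121.8] px [291. 214.] toppts [472.9 173.7 158.7]
side 161 ztop 126.0 xy med [488.8 233.5 103.1] px [280. 230.] toppts [489.4 229.9 123.9]
side 442 ztop 201.0 xy med [505.  291.6 143.3] px [268. 225.] toppts [506.  287.6 198.7]
top (172, 200, 245, 255) 1090 [[434.6000061035156, 148.89999389648438], [493.3999938964844, 131.5], [543.7000122070312, 302.29998779296875], [484.8999938964844, 319.70001220703125]] [489.1 225.6] [178.   61.3] 73.59154510498047 z 53.6
top (255, 145, 292, 212) 687 [[561.7999877929688, 4.0], [710.2000122070312, -2.799999952316284], [712.7999877929688, 55.099998474121094], [564.5, 61.900001525878906]] [637.3  29.6] [ 58.  148.5] 87.38902282714844 z 49.8
top (350, 165, 405, 250) 1566 [[419.1000061035156, -342.70001220703125], [687.9000244140625, -376.0], [705.5, -234.0], [436.70001220703125, -200.6999969482422]] [ 562.3 -288.3] [143.1 270.9] 82.94300842285156 z 13.2
top (350, 165, 405, 250) 298 [[487.0, -272.8999938964844], [501.0, -333.8999938964844], [648.7999877929688, -300.0], [634.7999877929688, -239.0]] [ 567.9 -286.5] [151.7  62.6] 12.915962219238281 z 54.6
```

View pics/c.png

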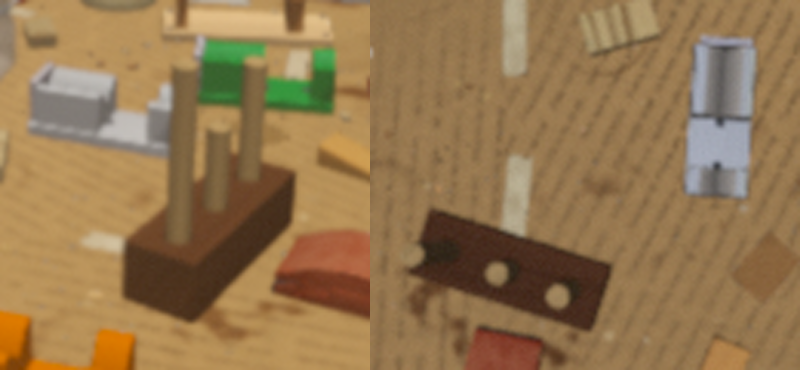

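The longest rod is the spindle. It is the leftmost in the top view at px (178,221) and stands at side px (268,225). Its top is at z≈200, at about (506,283). rod_short (202,228) has its top at about 125, and rod_mid (222,236) at about 160. The silver block's long piece and stop are at its far end (+x). The only cradle is at (378,208). I'll move via a point ahead of the robot.

```bash
cat >> h.py <<'E'
def plan(x,y,z,yawdeg,s=None):
    s=s or ctrl.read_state(); T=T_tool(s); d=T[:3,:3].T@(np.array([x,y,z])-s['eef_pos'])/10
    yaw=np.degrees(s['tool_rot'][2]); print('d cm',d.round(2),'spin',round(-((yawdeg-yaw+180)%360-180),2))
E
python3 - <<'E'
from h import *
plan(560,-300,265,-2.6)
plan(506,0,265,-2.6)
E
```

```text
d cm [ 47.52 -22.85  -0.87] spin 15.99
d cm [ 49.22 -53.28  -0.87] spin 15.99
```

Call:
play_rows --pt "0 47.5 -22.8 -0.9 16" --pt "0 47.5 -22.8 -0.9 16" --pt "0 47.5 -22.8 -0.9 16" --pt "0 47.5 -22.8 -0.9 16" --pt "0 47.5 -22.8 -0.9 16" --pt "0 47.5 -22.8 -0.9 16" --pt "0 47.5 -22.8 -0.9 16" --pt "0 47.5 -22.8 -0.9 16" --pt "0 47.5 -22.8 -0.9 16" --pt "0 47.5 -22.8 -0.9 16"

```text
clock: 1.7
eef_pos: [540.4, -316.0, 265.2]
tool_rot: [3.141, -0.0, -0.045]
force: [1.4, -1.1, 0.3]
width: 85.3
gripper_force: 0.0
```

Run:
```python
from h import *
s=ctrl.read_state();print(s['eef_pos'],s['tool_rot'],s['qpos'])
plan(510,30,265,-2.6)
```

```text
[ 540.4170612  -316.01299019  265.16976983] [ 3.14127992e+00 -4.67617067e-04 -4.54627121e-02] [ 0.41756255  0.58558367  0.1093831   1.58063424 -0.07268558  0.97879831
 -1.06685123]
d cm [ -4.61 -34.43   0.  ] spin -0.0
```

```bash
cat >> h.py <<'E'
def shot(tag):
    s=ctrl.read_state(); im,d=ctrl.get_image('wrist'); cv2.imwrite(tag+'.png',im[...,::-1]); np.save(tag+'.npy',d); return s,im,d,cam('wrist',s)
E
python3 - <<'E'
from h import *
s,im,d,C=shot('w_cradle')
for r in ctrl.search_frame('wrist','cradle'): print(r)
uv,P=cloud(C,d)
m=(P[:,2]>49)&(P[:,2]<66)&(P[:,1]>-360)&(P[:,1]<-210)&(P[:,0]>440)&(P[:,0]<700)
q=P[m];r=cv2.minAreaRect(q[:,:2].astype(np.float32));print(r,q[:,2].max(),np.round(cv2.boxPoints(r),1))
cv2.imwrite('pics/d.png',im[...,::-1])
E
```

```text
{'bbox': [177.8, 62.4, 281.4, 226.9], 'confidence': 0.95}
((567.99755859375, -287.4488525390625), (154.8213653564453, 60.77009963989258), 12.75433349609375) 59.98276422092016 [[ 485.8 -274.9]
 [ 499.2 -334.2]
 [ 650.2 -300. ]
 [ 636.8 -240.7]]
```

View pics/d.png

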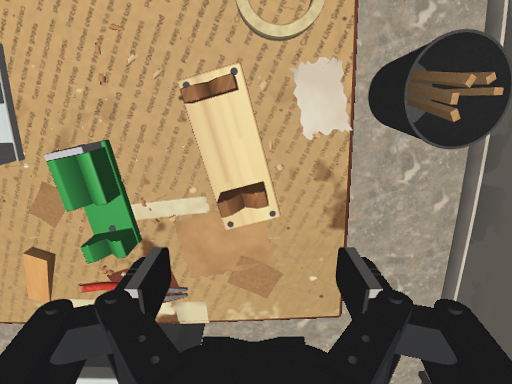

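Call:
play_rows --pt "0 3 -34.5 0 0" --pt "0 3 -34.5 0 0" --pt "0 3 -34.5 0 0" --pt "0 3 -34.5 0 0" --pt "0 3 -34.5 0 0" --pt "0 3 -34.5 0 0" --pt "0 3 -34.5 0 0" --pt "0 3 -34.5 0 0" --pt "0 3 -34.5 0 0" --pt "0 3 -34.5 0 0"

```text
clock: 2.8
eef_pos: [584.5, 24.1, 264.9]
tool_rot: [3.14, 0.0, -0.047]
force: [0.3, 0.1, 0.8]
width: 85.2
gripper_force: 0.0
```

Run:
```python
from h import *
s,im,d,C=shot('w_v')
print(s['eef_pos'],s['tool_rot'])
for r in ctrl.search_frame('wrist','v_block'): print(r)
uv,P=cloud(C,d)
m=(P[:,2]>30)&(P[:,2]<75)&(P[:,1]>-15)&(P[:,1]<80)&(P[:,0]>540)&(P[:,0]<740)
q=P[m];r=cv2.minAreaRect(q[:,:2].astype(np.float32));print(r,q[:,2].max(),np.round(cv2.boxPoints(r),1))
# groove bottom profile: lowest z per y bin in far piece; axis
for x0,x1 in [(640,655),(655,670),(670,685),(565,585)]:
    k=q[(q[:,0]>x0)&(q[:,0]<x1)]
    b=[(y,np.median(k[abs(k[:,1]-y)<1.5][:,2]).round(1)) for y in range(10,50,3) if (abs(k[:,1]-y)<1.5).any()]
    print(x0,b)
for x in range(550,740,5):
    k=P[(abs(P[:,0]-x)<2.5)&(abs(P[:,1]-30)<4)]; print(x,np.median(k[:,2]).round(1) if len(k) else None,end='; ')
cv2.imwrite('pics/e.png',im[...,::-1])
```

```text
[584.46825018  24.11816596 264.89085266] [ 3.14041310e+00  1.51637453e-05 -4.72176446e-02]
{'bbox': [220.1, 54.8, 275.3, 189.1], 'confidence': 0.96}
{'bbox': [318.5, 160.8, 383.1, 273.5], 'confidence': 0.72}
{'bbox': [37.4, 201.5, 180.3, 273.0], 'confidence': 0.53}
((639.4198608398438, 27.4847412109375), (58.19291687011719, 150.66256713867188), 87.76799774169922) 59.93271921272259 [[563.    1.3]
 [713.6  -4.5]
 [715.8  53.6]
 [565.3  59.5]]
640 [(10, np.float64(52.1)), (13, np.float64(49.8)), (16, np.float64(46.4)), (19, np.float64(43.5)), (22, np.float64(40.7)), (25, np.float64(37.7)), (28, np.float64(36.9)), (31, np.float64(39.7)), (34, np.float64(42.8)), (37, np.float64(45.6)), (40, np.float64(48.5)), (43, np.float64(51.5)), (46, np.float64(52.7)), (49, np.float64(52.7))]
655 [(10, np.float64(51.8)), (13, np.float64(49.2)), (16, np.float64(46.2)), (19, np.float64(43.0)), (22, np.float64(39.8)), (25, np.float64(36.9)), (28, np.float64(37.2)), (31, np.float64(40.4)), (34, np.float64(43.5)), (37, np.float64(46.5)), (40, np.float64(49.1)), (43, np.float64(51.5)), (46, np.float64(52.4)
[... 383 characters left out ...]
oat64(53.0)), (13, np.float64(52.3)), (16, np.float64(50.1)), (19, np.float64(47.1)), (22, np.float64(44.4)), (25, np.float64(41.3)), (28, np.float64(37.9)), (31, np.float64(36.9)), (34, np.float64(39.7)), (37, np.float64(42.8)), (40, np.float64(45.7)), (43, np.float64(49.2)), (46, np.float64(51.3)), (49, np.float64(52.6))]
550 0.4; 555 0.6; 560 None; 565 37.8; 570 38.1; 575 38.0; 580 37.8; 585 37.8; 590 22.7; 595 322.5; 600 14.2; 605 14.7; 610 13.6; 615 14.1; 620 13.9; 625 13.8; 630 13.8; 635 14.5; 640 38.6; 645 38.8; 650 38.4; 655 39.9; 660 39.3; 665 39.5; 670 39.3; 675 40.3; 680 40.0; 685 40.3; 690 40.6; 695 41.0; 700 41.0; 705 52.3; 710 57.8; 715 56.8; 720 0.5; 725 0.2; 730 0.3; 735 0.7;
```

View pics/e.png

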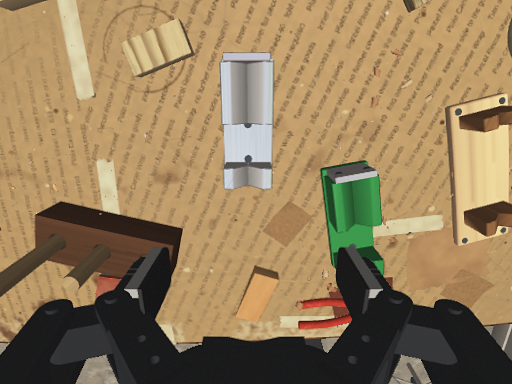

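The near look shows the cradle's narrow saddle at the far end (px 209,88) and the wide saddle near (px 243,203). The silver V-block spans px (222–272, 54–188) with its stop plate at the far end. So the V origin is about (634,27.7) at yaw −2.5°, and the cradle origin about (557.3,−289.8) at yaw 12.75°. Now to the spindle.

Run:
```python
from h import *
plan(506,283,262,-2.5)
```

```text
d cm [ -9.1  -25.52   0.27] spin -0.28
```

Call:
play_rows --pt "0 -9.1 -25.5 0.2 -0.2" --pt "0 -9.1 -25.5 0.2 -0.2" --pt "0 -9.1 -25.5 0.2 -0.2" --pt "0 -9.1 -25.5 0.2 -0.2" --pt "0 -9.1 -25.5 0.2 -0.2" --pt "0 -9.1 -25.5 0.2 -0.2" --pt "0 -9.1 -25.5 0.2 -0.2" --pt "0 -9.1 -25.5 0.2 -0.2" --pt "0 -9.1 -25.5 0.2 -0.2"

```text
clock: 3.8
eef_pos: [506.4, 281.9, 262.9]
tool_rot: [3.14, -0.001, -0.046]
force: [0.7, 0.0, -0.6]
width: 85.3
gripper_force: 0.0
```

Run:
```python
from h import *
s,im,d,C=shot('w_s')
print(s['eef_pos'],s['tool_rot'],s['qpos'])
uv,P=cloud(C,d)
m=(abs(P[:,2]-200)<6)&(abs(P[:,0]-506)<30)&(abs(P[:,1]-283)<30)
q=P[m];print(len(q)); print(np.median(q,0),cv2.minEnclosingCircle(q[:,:2].astype(np.float32)), uv[m].mean(0))
plan(506,283,192,-2.5)
```

```text
[506.41991535 281.94603542 262.92508936] [ 3.14018355e+00 -5.74118916e-04 -4.59165501e-02] [-0.61510773  0.51983422  0.08867925  1.71355586 -0.05382195  0.91089849
 -2.1217788 ]
661
[506.27511669 282.71889258 199.72896413] ((504.9959716796875, 283.0356750488281), 10.121932029724121) [251.25718608 223.28290469]
d cm [-0.05 -0.1   7.1 ] spin -0.13
```

Call:
play_rows --pt "0 0 -0.1 3 0" --pt "0 0 -0.1 6 0" --pt "0 0 -0.1 7 0" --pt "0 0 -0.1 7 0" --pt "1 0 -0.1 7 0" --pt "1 0 -0.1 7 0" --pt "1 0 -0.1 7 0" --pt "1 0 -0.1 7 0" --pt "1 0 -0.1 7 0" --pt "1 0 -0.1 7 0"

```text
clock: 4.85
eef_pos: [505.8, 285.5, 193.7]
tool_rot: [-3.141, -0.001, -0.042]
force: [1.0, -2.2, 5.9]
width: 18.5
gripper_force: 58.6
```

Call:
play_rows --pt "1 0 0 -1 0" --pt "1 0 0 -2 0" --pt "1 0 0 -3 0" --pt "1 0 0 -3.3 0" --pt "1 0 0 -3.3 0" --pt "1 0 0 -3.3 0"

```text
clock: 5.45
eef_pos: [505.1, 285.7, 225.8]
tool_rot: [3.141, 0.0, -0.042]
force: [-0.3, -0.4, -1.0]
width: 18.2
gripper_force: 58.7
```

Run:
```python
from h import *
s,im,d,C=shot('w_l')
print(s['eef_pos'],s['tool_rot'],s['force'],s['width'])
d2=ctrl.get_image('side');cv2.imwrite('pics/f.png',np.hstack([im[...,::-1][100:300,150:350].repeat(2,0).repeat(2,1),cv2.resize(d2[0][150:300,220:370,::-1],(400,400))]))
```

```text
[505.08910855 285.65233606 225.77058465] [ 3.14144841e+00  2.91978007e-04 -4.18398421e-02] [-0.28100084 -0.36051475 -1.01406836] 18.244717200590188
```

View pics/f.png

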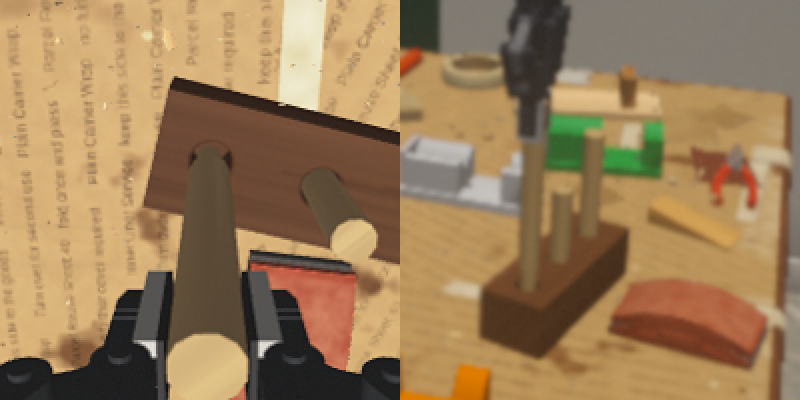

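The rod is held at its end, with its tip still about 12 mm in the hole. I'll tilt it by swinging the gripper in an arc about the hole rim (toward −x).

Call:
play_rows --pt "1 -1.7 0 0 0" --pt "1 -3.2 0 0.1 0" --pt "1 -4.6 0 0.35 0" --pt "1 -6.0 0 0.7 0" --pt "1 -7.4 0 1.2 0" --pt "1 -8.7 0 1.8 0" --pt "1 -9.95 0 2.5 0" --pt "1 -11.1 0 3.4 0" --pt "1 -12.2 0 4.3 0" --pt "1 -12.2 0 4.3 0"

```text
clock: 6.55
eef_pos: [382.3, 290.6, 182.3]
tool_rot: [3.141, 0.001, -0.041]
force: [1.1, -0.1, 0.9]
width: 17.9
gripper_force: 58.5
```

Run:
```python
from h import *
s,im,d,C=shot('w_t')
print(s['eef_pos'],s['tool_rot'],s['force'],s['torque'],s['width'])
d2=ctrl.get_image('side');cv2.imwrite('pics/g.png',np.hstack([im[...,::-1][50:350,100:400],cv2.resize(d2[0][150:300,220:370,::-1],(300,300))]))
```

```text
[382.34722358 290.62899797 182.25092901] [ 3.14050471e+00  1.18944826e-03 -4.07470350e-02] [ 1.1003256  -0.12381954  0.94265274] [-0.20541174 -0.46949924 -0.01492583] 17.904072379139127
```

View pics/g.png

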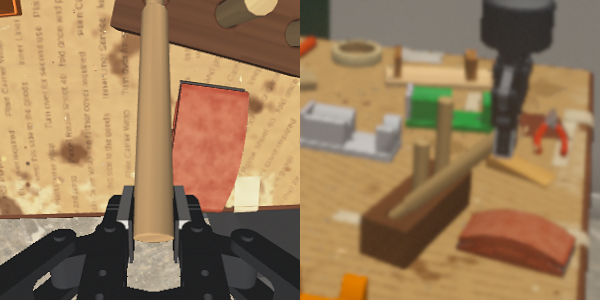

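Tilted to about 45°, with the other rods untouched. I'll lift straight up, clear of the other rods, then carry it over to the V-block.

Call:
play_rows --pt "1 0 0 -3 0" --pt "1 0 0 -7 0" --pt "1 0 0 -11 0" --pt "1 0 0 -13 0" --pt "1 0 0 -13 0" --pt "1 0 0 -13 0"

```text
clock: 7.25
eef_pos: [383.4, 290.6, 312.8]
tool_rot: [-3.141, 0.0, -0.042]
force: [-0.3, 1.2, -1.9]
width: 18.2
gripper_force: 59.0
```

Run:
```python
from h import *
plan(543,31.7,312,-2.5)
```

```text
d cm [17.04 25.19  0.08] spin 0.07
```

Call:
play_rows --pt "1 2 3 0 0" --pt "1 4.5 6.5 0 0" --pt "1 7 10 0 0" --pt "1 9.5 14 0 0" --pt "1 12 18 0 0" --pt "1 14.5 21.5 0 0" --pt "1 16.5 24.2 0 0" --pt "1 17 25.2 0 0" --pt "1 17 25.2 0 0" --pt "1 17 25.2 0 0"

```text
clock: 8.25
eef_pos: [541.5, 33.2, 311.7]
tool_rot: [-3.141, 0.003, -0.041]
force: [0.3, 0.8, -1.5]
width: 18.6
gripper_force: 58.9
```

Run:
```python
from h import *
s,im,d,C=shot('w_h')
print(s['eef_pos'],s['tool_rot'],s['force'],s['width'])
uv,P=cloud(C,d); T=T_tool(s); Q=(P-T[:3,3])@T[:3,:3]   # tool coords
m=(abs(Q[:,1])<30)&(P[:,2]>130)&(Q[:,0]>15)&(Q[:,0]<170)
q=Q[m]; print(len(q))
for x in range(15,170,8):
    k=q[abs(q[:,0]-x)<4]
    if len(k)>4: print(x, 'ymid',((k[:,1].min()+k[:,1].max())/2).round(1),'w',np.ptp(k[:,1]).round(1),'ztop',k[:,2].min().round(1))
print('tip x',q[:,0].max(),q[q[:,0]>q[:,0].max()-2].mean(0))
```

```text
[541.52579685  33.24694011 311.68847358] [-3.14081167e+00  3.11875157e-03 -4.08372478e-02] [ 0.28988414  0.77452576 -1.46464959] 18.594344486839894
13619
15 ymid 0.2 w 43.5 ztop -70.7
23 ymid 0.3 w 39.5 ztop -72.3
31 ymid 0.5 w 19.2 ztop 14.0
39 ymid 0.7 w 19.3 ztop 24.2
47 ymid 0.7 w 19.3 ztop 33.3
55 ymid 0.8 w 19.3 ztop 41.4
63 ymid 0.9 w 19.2 ztop 51.9
71 ymid 0.9 w 19.5 ztop 60.9
79 ymid 0.9 w 19.0 ztop 69.8
87 ymid 1.1 w 19.5 ztop 78.8
95 ymid 0.9 w 18.7 ztop 88.4
103 ymid 0.7 w 18.5 ztop 96.4
111 ymid 1.4 w 13.1 ztop 105.3
119 ymid 1.1 w 12.7 ztop 119.5
127 ymid 1.1 w 11.1 ztop 128.6
tip x 126.54697497471753 [125.32583322   1.56962394 132.22896211]
```

Call:
play_rows --pt "1 0.5 0.1 3 0" --pt "1 1 0.1 6.5 0" --pt "1 1 0.1 10 0" --pt "1 1 0.1 11.5 0" --pt "1 1 0.1 12.2 0" --pt "1 1 0.1 12.2 0" --pt "1 1 0.1 12.2 0"

```text
clock: 9.0
eef_pos: [553.2, 31.3, 191.8]
tool_rot: [-3.141, -0.002, -0.041]
force: [0.2, 0.3, 0.0]
width: 18.1
gripper_force: 59.0
```

Run:
```python
from h import *
s,im,d,C=shot('w_i')
print(s['eef_pos'],s['tool_rot'],s['force'],s['width'])
cv2.imwrite('pics/h.png',im[...,::-1])
```

```text
[553.18383227  31.28352065 191.80195779] [-3.14106904e+00 -1.67269995e-03 -4.08358765e-02] [0.19887604 0.29919911 0.01913822] 18.132558147298536
```

View pics/h.png

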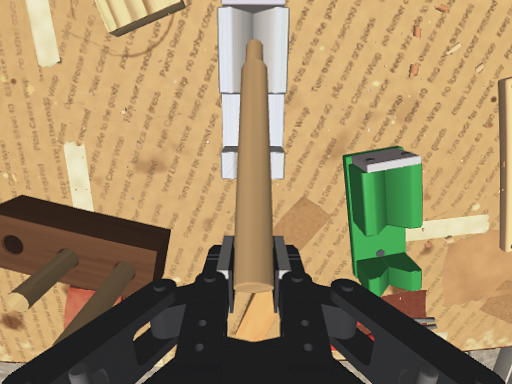

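The rod is over the groove: tenon tip at px (254,45) in the far piece, axis along the groove. I'll touch down and swing it level, with the tip as pivot.

Call:
play_rows --pt "1 0 0 0.6 0" --pt "1 0 0 1.0 0" --pt "1 -0.6 0 1.7 0" --pt "1 -1.2 0 2.4 0" --pt "1 -2 0 3.7 0" --pt "1 -2.8 0 5 0" --pt "1 -3.5 0 6.4 0" --pt "1 -4 0 7.8 0" --pt "1 -4 0 7.8 0"

```text
clock: 9.95
eef_pos: [509.6, 32.1, 111.2]
tool_rot: [3.141, 0.006, -0.042]
force: [-2.1, -0.3, 1.8]
width: 18.5
gripper_force: 60.4
```

```bash
cat >> h.py <<'E'
def rodline(tag,zmin=42):
    s,im,d,C=shot(tag); uv,P=cloud(C,d); T=T_tool(s); Q=(P-T[:3,3])@T[:3,:3]
    print(s['eef_pos'].round(1),s['tool_rot'].round(3),s['force'].round(1),s['width'])
    m=(abs(Q[:,1])<9)&(P[:,2]>zmin)&(Q[:,0]>30)&(Q[:,0]<200)
    q,w=Q[m],P[m]
    for x in range(30,200,10):
        k=q[abs(q[:,0]-x)<3]
        if len(k)>4: i=k[:,2].argmin(); print((x,(s['eef_pos'][2]-k[i,2]).round(1)),end=' ')
    print(); return s,im,d,C
E
python3 -c "
from h import *
rodline('w_j')"
```

```text
[509.6  32.1 111.2] [ 3.141  0.006 -0.042] [-2.1 -0.3  1.8] 18.466752873138685
(30, np.float64(110.0)) (40, np.float64(107.4)) (50, np.float64(103.9)) (60, np.float64(100.3)) (70, np.float64(96.1)) (80, np.float64(92.3)) (90, np.float64(88.3)) (100, np.float64(85.1)) (110, np.float64(81.3)) (120, np.float64(76.9)) (130, np.float64(68.2))
```

Call:
play_rows --pt "1 -0.3 0 1.2 0" --pt "1 -0.6 0 2.4 0" --pt "1 -0.8 0 3.5 0" --pt "1 -1 0 4.5 0" --pt "1 -1.1 0 5.4 0" --pt "1 -1.1 0 5.8 0" --pt "1 -1.1 0 5.8 0"

```text
clock: 10.7
eef_pos: [502.0, 32.7, 54.4]
tool_rot: [-3.142, -0.0, -0.042]
force: [0.0, 0.7, 2.0]
width: 18.4
gripper_force: 61.3
```

```bash
python3 -c "
from h import *
s,im,d,C=rodline('w_k');cv2.imwrite('pics/i.png',im[...,::-1])"
```

```text
[502.   32.7  54.4] [-3.142 -0.    -0.042] [0.  0.7 2. ] 18.37223968947289
(30, np.float64(63.6)) (40, np.float64(63.8)) (50, np.float64(63.7)) (60, np.float64(63.1)) (70, np.float64(62.9)) (80, np.float64(63.0)) (90, np.float64(62.6)) (100, np.float64(62.4)) (110, np.float64(62.1))
```

View pics/i.png

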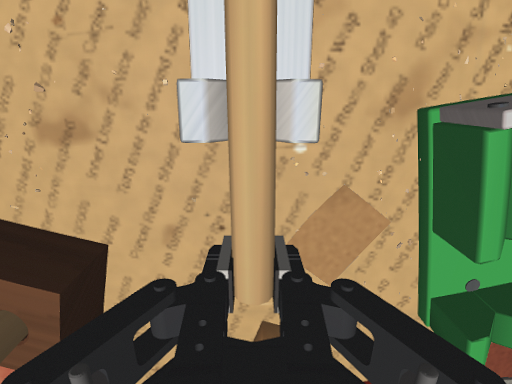

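The spindle is lying along the groove, about 1° off level. I'll settle it the last few mm, then push it along.

Call:
play_rows --pt "1 0 0 0.2 0" --pt "1 0 0 0.35 0" --pt "1 0.5 0 0.35 0" --pt "1 1 0 0.35 0" --pt "1 1.5 0 0.35 0" --pt "1 1.9 0 0.35 0" --pt "1 1.9 0 0.35 0"

```text
clock: 11.45
eef_pos: [520.1, 32.6, 51.5]
tool_rot: [-3.141, 0.002, -0.042]
force: [-1.6, 3.2, 5.0]
width: 18.9
gripper_force: 61.6
```

Call:
play_rows --pt "1 0.2 0 0 0" --pt "1 0.4 0 0 0" --pt "1 0.5 0 0 0" --pt "1 0.5 0 0 0"

```text
clock: 11.85
eef_pos: [524.1, 32.5, 51.4]
tool_rot: [-3.141, 0.004, -0.042]
force: [-5.5, 4.2, 6.5]
width: 18.2
gripper_force: 61.6
```

Call:
play_rows --pt "1 0.2 0 0 0" --pt "1 0.4 0 0 0" --pt "1 0.5 0 0 0" --pt "1 0.5 0 0 0"

```text
clock: 12.25
eef_pos: [525.7, 32.7, 51.1]
tool_rot: [-3.141, 0.011, -0.04]
force: [-9.5, 3.6, 10.0]
width: 18.1
gripper_force: 62.4
```

Run:
```python
from h import *
im,d=ctrl.get_image('top');np.save('top2.npy',d)
C=cam('top');uv,P=cloud(C,d)
for x in range(664,716,4):
    k=P[(abs(P[:,0]-x)<2)&(abs(P[:,1]-26)<6)];print(x,k[:,2].round(0).tolist()[:8])
cv2.imwrite('pics/j.png',cv2.resize(im[140:220,240:310,::-1],(560,640),interpolation=cv2.INTER_CUBIC)[:600])
```

```text
664 [62.0, 59.0, 61.0, 54.0, 58.0, 54.0]
668 [63.0, 59.0, 59.0, 56.0]
672 [57.0, 59.0, 58.0, 61.0, 58.0, 55.0]
676 [58.0, 57.0, 60.0, 55.0]
680 [57.0, 57.0, 55.0]
684 [57.0, 57.0, 58.0, 56.0, 53.0, 41.0]
688 [63.0, 60.0, 55.0, 54.0, 43.0]
692 [59.0, 55.0, 58.0, 40.0]
696 [59.0, 54.0, 57.0, 57.0, 56.0, 58.0, 41.0, 42.0]
700 [56.0, 57.0, 57.0, 52.0, 52.0]
704 [61.0, 59.0, 59.0, 59.0, 55.0, 53.0]
708 [54.0, 59.0, 57.0, 57.0, 53.0, 59.0]
712 [53.0]
```

Resistance reaches 9.5 N with hardly any motion, so the tenon is at the stop. I'll release, rise, and check from close by.

Call:
play_rows --pt "0 0 0 0 0" --pt "0 0 0 0 0" --pt "0 0 0 0 0" --pt "0 0 0 0 0" --pt "0 0 0 0 0" --pt "0 0 0 -4 0" --pt "0 0 0 -8 0" --pt "0 3 0 -12 0" --pt "0 7 0 -16 0" --pt "0 7 0 -16 0"

```text
clock: 13.3
eef_pos: [607.6, 28.1, 216.8]
tool_rot: [-3.141, -0.014, -0.042]
force: [-0.4, -0.2, 1.2]
width: 85.4
gripper_force: 0.0
```

Run:
```python
from h import *
s,im,d,C=shot('w_m')
print(s['eef_pos'].round(1),s['tool_rot'].round(3),s['width'],s['force'])
uv,P=cloud(C,d); V=P-[634,27.7,0]; a=np.radians(-2.5); X=V[:,0]*np.cos(a)+V[:,1]*np.sin(a); Y=-V[:,0]*np.sin(a)+V[:,1]*np.cos(a)
for x in list(range(-124,30,12))+list(range(36,82,3)):
    m=(abs(X-x)<1.5)&(abs(Y)<12); k=P[m]
    if len(k): 
        t=k[:,2].max(); r=m&(P[:,2]>50); print(x,'z',np.percentile(k[:,2],98).round(1),'ymid',((Y[r].min()+Y[r].max())/2).round(1) if r.any() else '', 'w',np.ptp(Y[r]).round(1) if r.any() else '')
m=(abs(Y)<4)&(P[:,2]>48)&(X<-60); print('end',X[m].min())
p=proj(C,np.array([[704,24.7,55]]))[0].astype(int);print(p)
c=im[max(0,p[1]-60):p[1]+60,p[0]-80:p[0]+80,::-1]
cv2.imwrite('pics/k.png',cv2.resize(c,None,fx=5,fy=5,interpolation=cv2.INTER_CUBIC))
```

```text
[607.6  28.1 216.8] [-3.141 -0.014 -0.042] 85.37822859931578 [-0.35586736 -0.20588641  1.21149076]
-124 z 0.9 ymid  w 
-112 z 61.2 ymid 0.6 w 18.7
-100 z 60.5 ymid 0.6 w 18.6
-88 z 60.6 ymid 0.6 w 18.2
-76 z 60.9 ymid -0.0 w 19.2
-64 z 60.5 ymid 0.0 w 18.9
-52 z 60.6 ymid 0.0 w 18.7
-40 z 60.3 ymid 0.0 w 18.4
-28 z 60.6 ymid 0.0 w 18.3
-16 z 281.3 ymid 0.0 w 24.0
-4 z 60.3 ymid 0.0 w 17.7
8 z 60.6 ymid 0.0 w 17.6
20 z 60.8 ymid 0.0 w 19.5
36 z 60.5 ymid 0.1 w 19.1
39 z 60.4 ymid 0.1 w 19.0
42 z 59.6 ymid 0.1 w 19.0
45 z 57.3 ymid 0.1 w 13.3
48 z 57.5 ymid 0.1 w 13.2
51 z 57.5 ymid 0.0 w 13.2
54 z 57.4 ymid 0.0 w 13.2
57 z 58.0 ymid 0.1 w 13.1
60 z 57.4 ymid 0.0 w 13.1
63 z 57.3 ymid 0.1 w 13.1
66 z 57.7 ymid 0.1 w 13.0
69 z 57.8 ymid 0.1 w 13.0
72 z 59.1 ymid 0.1 w 23.8
75 z 59.4 ymid 0.1 w 23.5
78 z 59.1 ymid 0.0 w 23.5
end -118.43401849869453
[251  84]
```

View pics/k.png

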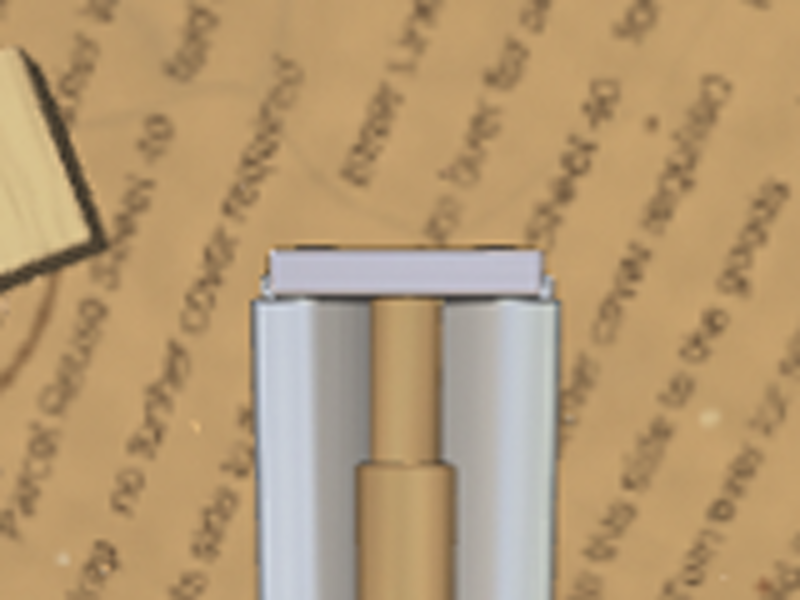

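The tenon tip (px ~405,298 in the crop) is right up against the stop plate, and the spindle is level on the groove axis. Now I'll take it at the slot's middle (block x ≈ −22).

Call:
play_rows --pt "0 0.4 -0.1 4 0" --pt "0 0.4 -0.1 8 0" --pt "0 0.4 -0.1 12 0" --pt "0 0.4 -0.1 15 0" --pt "0 0.4 -0.1 16 0" --pt "0 0.4 -0.1 16 0" --pt "0 0.4 -0.1 16 0"

```text
clock: 14.05
eef_pos: [604.9, 29.2, 52.1]
tool_rot: [3.142, -0.001, -0.042]
force: [0.2, -1.1, 0.3]
width: 85.3
gripper_force: 0.0
```

Call:
play_rows --pt "0 0.7 0.05 -0.3 0" --pt "0 0.7 0.05 -0.3 0" --pt "1 0.7 0.05 -0.3 0" --pt "1 0.7 0.05 -0.3 0" --pt "1 0.7 0.05 -0.3 0" --pt "1 0.7 0.05 -0.3 0" --pt "1 0.7 0.05 -0.3 0" --pt "1 0.7 0.05 -0.3 0"

```text
clock: 14.85
eef_pos: [611.6, 29.5, 54.6]
tool_rot: [-3.14, 0.0, -0.042]
force: [-1.0, 2.8, 4.2]
width: 18.3
gripper_force: 58.4
```

Call:
play_rows --pt "1 0 0 -1 0" --pt "1 0 0 -3 0" --pt "1 0 0 -5 0" --pt "1 0 0 -8 0" --pt "1 0 0 -11 0" --pt "1 0 0 -13 0" --pt "1 0 0 -13 0" --pt "1 0 0 -13 0"

```text
clock: 15.65
eef_pos: [611.4, 28.0, 184.5]
tool_rot: [3.141, -0.0, -0.042]
force: [-0.5, 0.1, -0.6]
width: 18.2
gripper_force: 58.5
```

Run:
```python
from h import *
s,im,d,C=rodline('w_n',zmin=140)
print(s['force'])
uv,P=cloud(C,d);T=T_tool(s);Q=(P-T[:3,3])@T[:3,:3]
m=(abs(Q[:,1])<14)&(P[:,2]>160)&(Q[:,0]>30)
print('tip tool x',Q[m][:,0].max(),[(x,Q[m&(abs(Q[:,0]-x)<2)][:,1].mean().round(1)) for x in (35,50,65,75,85)])
# tip target cradle x=94: 
c=np.array([557.3,-289.8]);u=np.array([np.cos(np.radians(12.75)),np.sin(np.radians(12.75))])
tipd=Q[m][:,0].max(); g=c+u*(93-tipd);print('goal',g,tipd)
plan(*g,185,12.75,s)
```

```text
[611.4  28.  184.5] [ 3.141 -0.    -0.042] [-0.5  0.1 -0.6] 18.17113566069674
(30, np.float64(190.9)) (40, np.float64(191.7)) (50, np.float64(191.1)) (60, np.float64(191.2)) (70, np.float64(188.7)) (80, np.float64(188.4)) (90, np.float64(188.5)) 
[-0.54529852  0.09646701 -0.64613172]
tip tool x 93.5673177663607 [(35, np.float64(0.4)), (50, np.float64(0.4)), (65, np.float64(0.6)), (75, np.float64(0.5)), (85, np.float64(0.4))]
goal [ 556.74667097 -289.92520558] 93.5673177663607
d cm [-4.12 32.   -0.04] spin -15.18
```

It is held level at the middle. Over to the cradle, turning to its heading on the way.

Call:
play_rows --pt "1 -0.5 3 0 -2" --pt "1 -1 7 0 -5" --pt "1 -1.5 11.5 0 -8" --pt "1 -2 16 0 -11" --pt "1 -2.6 20.5 0 -14" --pt "1 -3.2 25 0 -15.2" --pt "1 -3.8 29 0 -15.2" --pt "1 -4.1 31.4 0 -15.2" --pt "1 -4.1 32 0 -15.2" --pt "1 -4.1 32 0 -15.2"

```text
clock: 16.7
eef_pos: [556.3, -289.9, 182.9]
tool_rot: [-3.14, 0.002, 0.221]
force: [0.7, 0.9, -1.6]
width: 18.1
gripper_force: 58.7
```

Run:
```python
from h import *
s,im,d,C=rodline('w_o',zmin=140)
uv,P=cloud(C,d);T=T_tool(s);Q=(P-T[:3,3])@T[:3,:3]
c=np.array([557.3,-289.8]);a=np.radians(12.75)
V=P[:,:2]-c;X=V[:,0]*np.cos(a)+V[:,1]*np.sin(a);Y=-V[:,0]*np.sin(a)+V[:,1]*np.cos(a)
m=(P[:,2]>48)&(P[:,2]<65)&(abs(Y)<45)&(X>55)&(X<105); r=cv2.minAreaRect(np.c_[X[m],Y[m]].astype(np.float32));print('narrow saddle in cradle frame',r,len(X[m]))
m=(abs(P[:,2]-14)<4)&(abs(Y)<55)&(X>-115)&(X<115);print('base ends',np.percentile(X[m],[.2,99.8]),np.percentile(Y[m],[.5,99.5]))
m=(P[:,2]>150)&(abs(Q[:,1])<14)&(Q[:,0]>30);print('rod in cradle frame: tip',X[m].max(),[(x,Y[m&(abs(X-x)<3)].mean().round(1)) for x in (40,55,70,85)])
print((s['tool_rot'][2]*57.3).round(2))
plan(*(c),60,12.75,s)
cv2.imwrite('pics/l.png',im[...,::-1])
```

```text
[ 556.3 -289.9  182.9] [-3.14e+00  2.00e-03  2.21e-01] [ 0.7  0.9 -1.6] 18.129780383374204
(30, np.float64(189.3)) (40, np.float64(189.5)) (50, np.float64(189.5)) (60, np.float64(189.7)) (70, np.float64(186.7)) (80, np.float64(187.4)) (90, np.float64(187.3)) 
narrow saddle in cradle frame ((80.52906799316406, -0.09000205993652344), (59.8584098815918, 14.745698928833008), 89.92962646484375) 790
base ends [-71.77053994 102.27606773] [-40.28702296  39.52743385]
rod in cradle frame: tip 92.49752936036423 [(40, np.float64(-0.3)), (55, np.float64(-0.4)), (70, np.float64(-0.4)), (85, np.float64(-0.4))]
12.69
d cm [ 0.12  0.03 12.29] spin -0.06
```

View pics/l.png

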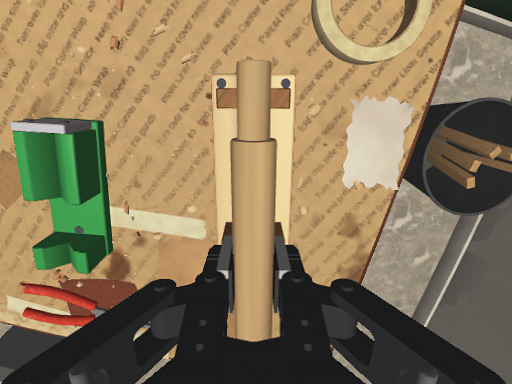

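The rod is centred on the cradle: tip at cradle x ≈ 92 mm, lateral error under 0.5 mm, tenon over the narrow saddle (px 254,98). Lowering.

Call:
play_rows --pt "1 0.1 0 3.5 0" --pt "1 0.1 0 7 0" --pt "1 0.1 0 10 0" --pt "1 0.1 0 11.3 0" --pt "1 0.1 0 12 0" --pt "1 0.1 0 12.2 0" --pt "1 0.1 0 12.3 0" --pt "1 0.1 0 12.3 0" --pt "1 0.1 0 12.3 0"

```text
clock: 17.65
eef_pos: [558.9, -289.6, 62.5]
tool_rot: [3.14, -0.002, 0.223]
force: [-0.5, 1.1, -0.8]
width: 18.3
gripper_force: 58.7
```

Call:
play_rows --pt "1 0 0 0.2 0" --pt "1 0 0 0.4 0" --pt "1 0 0 0.5 0" --pt "1 0 0 0.5 0"

```text
clock: 18.05
eef_pos: [558.7, -289.0, 59.2]
tool_rot: [-3.142, -0.001, 0.223]
force: [-4.6, 3.5, 18.5]
width: 18.1
gripper_force: 60.7
```

It is seated, with 18 N of support. Release and rise.

Call:
play_rows --pt "1 0 0 -0.1 0" --pt "0 0 0 -0.1 0" --pt "0 0 0 -0.1 0" --pt "0 0 0 -0.1 0" --pt "0 0 0 -0.1 0" --pt "0 0 0 -0.1 0" --pt "0 0 0 -4 0" --pt "0 0 0 -8 0" --pt "0 0 0 -13 0" --pt "0 0 0 -16 0"

```text
clock: 19.05
eef_pos: [559.3, -290.0, 220.0]
tool_rot: [3.139, -0.003, 0.223]
force: [0.4, -0.9, -0.8]
width: 85.6
gripper_force: 0.0
```

Run:
```python
from h import *
s,im,d,C=shot('w_p');print(s['eef_pos'].round(1),s['width'],s['force'].round(1))
uv,P=cloud(C,d);c=np.array([557.3,-289.8]);a=np.radians(12.75)
V=P[:,:2]-c;X=V[:,0]*np.cos(a)+V[:,1]*np.sin(a);Y=-V[:,0]*np.sin(a)+V[:,1]*np.cos(a)
for x in list(range(-96,92,12)):
    m=(abs(X-x)<2)&(abs(Y)<14)&(P[:,2]<80)&(P[:,2]>45+0*x); k=P[m]
    if len(k): t=np.percentile(k[:,2],97); r=m&(P[:,2]>t-3); print(x,t.round(1),((Y[r].min()+Y[r].max())/2).round(1))
m=(abs(Y)<4)&(P[:,2]>57)&(P[:,2]<80);print('tip',X[m].max(),'end',X[m].min())
```

```text
[ 559.3 -290.   220. ] 85.55095066461485 [ 0.4 -0.9 -0.8]
-96 62.5 -3.7
-84 65.5 0.1
-72 65.3 0.7
-60 65.4 -0.4
-48 65.1 0.1
-36 65.2 0.1
-24 65.2 -0.4
-12 65.5 0.0
0 65.4 -0.4
12 65.3 -0.5
24 65.4 -0.5
36 65.5 -0.9
48 65.3 -0.0
60 65.3 -0.0
72 62.1 -0.5
84 62.5 -0.9
tip 94.76932488399211 end -94.30948174215362
```

The spindle lies level: body top at 65.3 and tenon top at 62.3, so the axis is at 55 mm. Its tip is at cradle x ≈ 95, in line with the cradle. The gripper is clear, so I'm handing in.

```bash
python3 -c "
from h import *
print(ctrl.finish_job())"
```

```text
the job is handed in; nothing more can be done
None
```

The job is handed in at about 19 s of the 72 s allowed: the spindle was set against the V-block stop and now lies level and released in the cradle (tenon tip at about 95 mm), but no verdict came back and I didn't re-measure the two rods left in the stand.

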